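# Bolt the guard of a test fixture shut against its interlock switch

### The job

Bolt the fixture's guard shut: slide the barrel bolt across by its red handle, pushing in the brass interlock plunger, to where the keeper's notch lies a little short of the end of the slot; hold it there against the spring, turn the handle all the way down into the notch and let go so that it stays. Work by feel and gently: do not ram or force the handle against the keeper, and leave the meter, mug and screwdriver where they are.

Things in the scene. Friction and masses are not known exactly. Their poses are not given: they have to be found in the camera images.
- housing: Test fixture fixed to the bench: aluminium plate 170 x 535 x 12 mm (x -85 to 85, y -200 to 335 mm). Origin on the bench below the bolt's axis. +y is the way the bolt slides home, z up, the handle turns down towards -x. The bolt's axis lies along y at x 0, z 55 mm. Dark rear support, 32 mm wide, 68 mm high, at y -107 to -93 mm. It carries the bolt, keeper, switch and guard.
- keeper_mid (a point): Fixed point on the housing at x -13, y 30, z 73 mm: the keeper notch's centre, top, if the keeper were in mid-position. The steel keeper is clamped up to 18 mm either way along y, different each time, not measured: feel or look. Its -x rail (x -20 to -6, 73 mm high) keeps the 8 mm stem upright (play 0.1 rad) save at a 14 mm wide notch. Press it with under 15 N.
- switch_mid (a point): Top of the blue interlock switch on the keeper, housing y 128, z 72 mm in mid-position (it shifts with the keeper). Its brass spring plunger is met by the bolt's nose 19 mm before the keeper's end stop, pushing back with 2 N at first and 9.6 N at the end stop (0.4 N/mm). It shoves the bolt back if let go with the handle up; with the handle down it holds the stem on the notch's near wall.
- lug (a point): Centre of the hole in the guard's yellow lug, 70 mm high, at housing y 74, z 55 mm; the rod passes through it freely.
- guard_top (a point): Top centre of the clear guard, 160 x 160 mm, 76 mm high, over a green circuit board; fixed, closed.
- handle: Square steel stem, 8 x 8 mm, standing out from the rod, with a red round grip at its end: a disc 24 mm in diameter, 22 mm long parallel to the bolt, flat at both ends, to be pinched there from above; it may swivel between the fingers as the handle turns. Origin on the bolt's axis; z along the stem to the grip, y the sliding direction. Starts upright. 50 g; rod 200 g.
- knob (a point): Centre of the red grip, 55 mm from the bolt's axis along the stem: 110 mm above the bench when upright, 55 mm above it and 55 mm towards the housing's -x from the axis when turned fully down.
- bolt_slide (a joint): How far the bolt has slid home along housing +y, m; the stem is at housing y = reading - 40 mm. Starts at 0 to 0.02. The notch's centre is at 0.052 to 0.088, varying with the keeper; the keeper's end stop halts the stem 8 mm past that centre: touch it, ease back 8 mm (3 mm either way is free) and the handle can turn down. Friction 1.5 N.
- bolt_turn (a joint): How far the handle is turned down, in rad: 0 = upright, 1.57 = fully down, lying level towards the housing's -x, where it meets a stop. Friction 0.03 N m; it stays wherever it is left.
- meter: Bystander: a yellow hand-held meter lying flat, 75 x 150 x 40 mm, origin under its centre.
- mug: Bystander: a white mug, 80 mm across and 90 mm high, origin under its centre.
- screwdriver: Bystander: a screwdriver lying on the bench.

How it is judged (in metres and radians):
On the way, in this order (a step that is already met when the one before it is completed fails the run):
1. the bolt is slid across with its handle still up (value of joint bolt_slide above 0.046 m and value of joint bolt_turn below 0.3 rad), for 0.1 s.
2. the handle is turned down into the notch (value of joint bolt_turn above 1.35 rad and value of joint bolt_slide above 0.046 m), for 0.2 s.
At the end, for the whole second after the job is handed in: The handle is down in the keeper's notch (turned more than 1.35 rad, bolt slid more than 46 mm), released and at rest (slower than 10 mm/s) (all of step 2 and linear speed of handle below 0.01 m/s and contact force between the fingers and handle below 0.1 N); the robot touches nothing.
It fails at once if the handle is pressed against the keeper with more than 15 N (contact force between handle and housing above 15 N).
It fails at once if the meter is moved by more than 15 mm (distance of meter from where it was at the start of the episode above 0.015 m).
It fails at once if the mug is moved by more than 15 mm (distance of mug from where it was at the start of the episode above 0.015 m).
It fails at once if the screwdriver is moved by more than 15 mm (distance of screwdriver from where it was at the start of the episode above 0.015 m).
It also fails if it takes over 61 s, if anything falls off the work surface, if the arm or the gripper's body presses on something with over 40 N, if the wrist force passes 120 N, or if a joint passes its speed limit or range.

### The arm

A 6-joint arm with a two-finger parallel gripper is mounted at the origin on the work surface. World frame = base frame: x ahead of the robot, y to its left, z up, the work surface at z = 0. Lengths are in m, angles in degrees, forces in N, time in s.
With the tool pointing down it reaches from about 0.35 to 0.875 m from the base axis. Payload 4.2 kg.
Tool frame: the origin (TCP) lies midway between the tips of the shut fingers; the grasp point (between the pads) lies 19 mm behind it; z points along the fingers, y is the line along which they close (so a half turn about z gives the same grasp; the last joint's range is limited). The gripper opens to 87 mm and grips with 3 to 60 N. Pads are 19 mm wide; open, the fingers measure 117 mm over their backs; the gripper's body (75 mm by 190 mm) begins 51 mm behind the grasp point.
Start: joints at [-58.808, 22.042, 0.453, 0, -68.411, -14.817], TCP at [0.176, -0.6, 0.196] pointing down, gripper open.
Joint ranges: [-179.83, 179.83], [-69.29, 118.12], [-61.27, 80.66], [-181.25, 117.63], [-171.15, -9.14], [-177.46, 177.46]. Speed limits (degrees/s): [159.86, 159.86, 180, 180, 180, 180].

### API

Orientations are given as [roll, pitch, yaw] about the fixed x, y, z axes, in that order (R = Rz(yaw) Ry(pitch) Rx(roll)).
In Python, from workcell import env gives the robot as it stands. The module is installed in compiled form; this text tells all that it offers. Calls block until the motion is done:
- env.goto(position, orientation): joint-space move of the TCP to a pose.
- env.move_straight(position, rotation=None, rate=0.15, force_limit=None): straight line of the TCP; rotation=None keeps the orientation; rate is the mean speed in m/s. With force_limit (N) it stops when the force on the tool has changed by that much, and returns True; else False.
- env.set_joints(angles): joint-space move.
- env.gripper_to(opening, grasp_force=None): opening from 0.0 (shut) to 1.0 (fully open); grasp_force is the grip in N (None keeps the last); returns when the fingers have stopped.
- env.dwell(seconds).
- env.inverse_kinematics(position, orientation): joint angles nearest the present ones, or None.
- env.read_state(): the state.
- env.grab_frame(name): name is "scene" or "top" or "wrist"; returns a dict with "image" (384x512x3 uint8, blue, green, red), "fx", "fy", "cx", "cy" (pixels), "D" ([k1, k2, p1, p2, k3] as OpenCV has them; the pictures are not rectified), "position" and "orientation" of the camera in the world. Camera axes: x right, y up, looking along -z (the intrinsics and any distortion apply to the point x, -y, -z); pixel columns grow to the right and rows downward; lengths in m; the calibration is good to about 2 mm. A picture is of the moment at which its call begins. There is no depth.
A pose or a line that the arm cannot do raises env.Unreachable and nothing moves.
- env.close_job(): hands the job in; it is judged then, once.
Trained networks look in a picture, given as the dict that the camera call returned (one of the last four; its "shot" number tells which), for a name from the list of things; names that differ only in an ending like _2 or _b are one class to them, and where a whole thing is asked for, a point or a joint stands for the part that bears it (a point fixed in the world has none). Each returns a list of dicts, best first, with "score" (0 to 1); they miss things now and then, are a little off and sometimes report something else, mostly with a low value. They report only what shows in the picture. A call takes as long as a camera call.
- env.search_frame(picture, thing): "xyz" ([x, y, z] in m, in world coordinates, good to about 4 mm: the middle of the surface that is visible of it).
- env.trace(picture, thing): "mask" (384x512 bool, what is visible of it).
The state is a dict: "clock": time; "joint_positions": joint angles; "qvel": joint speeds; "joint_torque": joint torques, N m; "position": TCP position; "tool_rot": TCP orientation; "force": force on the tool from outside, world axes, zero at the start; "wrist_torque": the same for the moment, N m; "opening": opening from 0.0 (shut) to 1.0 (fully open); "finger_force": force on a finger pad.
Only numpy, scipy, OpenCV 4.12 (cv2) and the standard library are available. Lean on these libraries where they do the work, as an engineer would, in place of code of your own. Each camera call takes 0.05 s, during which the arm holds its last target. There are 200 camera calls.

## Working session

There is one attempt and no reset: what is moved stays moved. The work goes in short steps, each a Python script; the robot and the scene stay as the last script left them, time stands still between calls to the robot, and variables do not carry over. Pictures are saved under pics/ and viewed, at most 10 in all, crops included, and the job is handed in when it is done.

```bash
mkdir -p pics; python3 - <<'E'
from workcell import env
import cv2,numpy as np
fs={n:env.grab_frame(n) for n in("scene","top")}
cv2.imwrite('pics/a.png',np.hstack([cv2.resize(f['image'],(400,300)) for f in fs.values()]))
cv2.imwrite('pics/top.png',fs['top']['image'])
for n,f in fs.items():
  print(n,np.round(f['position'],3),np.round(f['orientation'],1),f['fx'],f['D'])
  for t in("housing","keeper_mid","switch_mid","lug","guard_top","knob","handle","meter","mug","screwdriver"):
    print(t,[(np.round(r['xyz'],3).tolist(),round(r['score'],2)) for r in env.search_frame(f,t)[:2]])
s=env.read_state();print(s['clock'],s['position'],s['tool_rot'],s['force'])
E
```

```text
scene [1.226 0.453 0.687] [ 51.6   1.  121. ] 428.1569898615779 [0.05428271 0.         0.         0.         0.        ]
housing [([0.591, 0.041, 0.04], 0.66)]
keeper_mid [([0.584, 0.044, 0.038], 0.56)]
switch_mid [([0.594, -0.116, 0.11], 0.73), ([0.595, 0.039, 0.043], 0.63)]
lug [([0.589, 0.046, 0.04], 0.8), ([0.698, -0.027, 0.013], 0.22)]
guard_top [([0.587, 0.041, 0.042], 0.89)]
knob [([0.596, -0.114, 0.108], 0.42), ([0.585, 0.044, 0.037], 0.2)]
handle [([0.593, -0.119, 0.109], 0.74), ([0.599, -0.122, 0.06], 0.73)]
meter [([0.457, -0.238, 0.029], 0.93), ([0.594, -0.116, 0.11], 0.72)]
mug [([0.772, -0.164, 0.058], 0.82), ([0.591, 0.041, 0.038], 0.36)]
screwdriver [([0.696, -0.029, 0.013], 0.9)]
top [0.555 0.06  1.016] [  1.8  -1.7 -90.1] 439.98228478090624 [-0.11477573  0.          0.          0.          0.        ]
housing [([0.558, -0.02, 0.012], 0.65)]
keeper_mid [([0.565, -0.024, 0.016], 0.85)]
switch_mid [([0.564, -0.015, 0.012], 0.76)]
lug [([0.563, -0.018, 0.014], 0.94)]
guard_top [([0.563, -0.024, 0.01], 0.77)]
knob [([0.443, -0.242, 0.034], 0.41)]
handle [([0.594, -0.116, 0.118], 0.55)]
meter [([0.443, -0.238, 0.03], 0.62), ([0.562, -0.022, 0.01], 0.56)]
mug [([0.774, -0.193, 0.04], 0.84), ([0.444, -0.241, 0.031], 0.33)]
screwdriver [([0.687, -0.031, 0.023], 0.87)]
1.1 [ 0.17621152 -0.59962689  0.19627754] [-1.79997567e+02 -8.07184857e-04 -1.63624163e+02] [-0.74020303 -0.83478544 -0.17535629]
```

View pics/a.png

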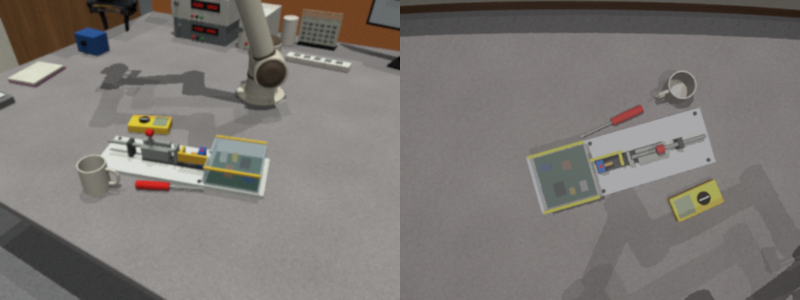

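The left half (scene view) shows the fixture with its guard at world +y. In the right half (top view) the red grip is near (660,150) and the plate runs from (540,180) to (705,130). The meter is on the housing's -x side, the mug and screwdriver on +x.

```bash
python3 - <<'E'
import cv2
i=cv2.imread('pics/top.png')[130:280,155:415]
cv2.imwrite('pics/crop.png',cv2.resize(i,None,fx=3,fy=3,interpolation=cv2.INTER_CUBIC))
E
```

```text
(no output)
```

View pics/crop.png

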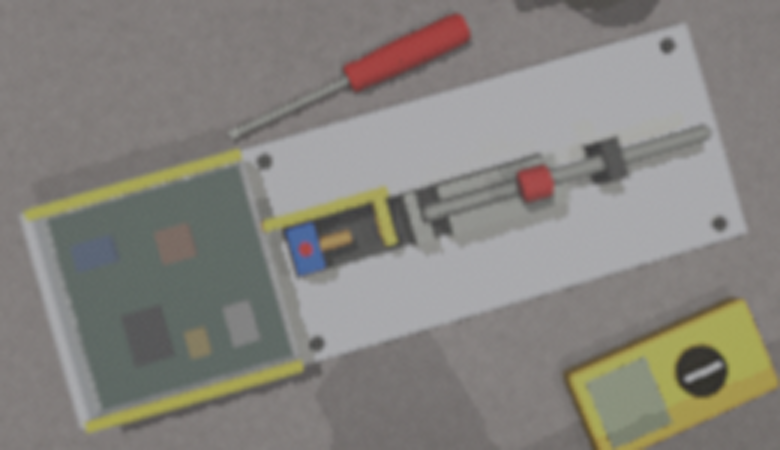

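The crop shows plate rear corners at (687,25) and (746,232), edges through (245,153) and (318,361), grip at (535,184), blue switch top at (305,249), and the keeper notch near (440,235).

```bash
cat >h.py <<'E'
import numpy as np,cv2
from scipy.spatial.transform import Rotation as R
from workcell import env
def unproj(f,px,z):
    K=np.array([[f['fx'],0,f['cx']],[0,f['fy'],f['cy']],[0,0,1.]])
    n=cv2.undistortPoints(np.array(px,float).reshape(-1,1,2),K,np.array(f['D']))[:,0]
    d=R.from_euler('xyz',f['orientation'],degrees=True).apply(np.c_[n[:,0],-n[:,1],-np.ones(len(n))])
    p=np.array(f['position']); return p+d*((z-p[2])/d[:,2])[:,None]
E
python3 - <<'E'
from h import *
from scipy.optimize import least_squares
f=env.grab_frame('top')
C=lambda l:[(155+(x+.5)/3-.5,130+(y+.5)/3-.5) for x,y in l]
P=unproj(f,C([(687,25),(746,232),(245,153),(318,361)]),.012)[:,:2]
def loc(q,P): 
    c,s=np.cos(q[2]),np.sin(q[2]); return (P-q[:2])@np.array([[c,-s],[s,c]])
def res(q):
    l=loc(q,P); return [l[0,0]-.085,l[0,1]+.2,l[1,0]+.085,l[1,1]+.2,l[2,0]-.085,l[3,0]+.085]
r=least_squares(res,[.59,-.1,.25]);q=r.x
print('origin',q[:2],'yaw',np.degrees(q[2]),'res mm',r.fun*1e3)
for n,p,z in(('grip',(535,180),.122),('switch',(305,249),.072),('notch',(440,235),.073),('lug',(386,215),.07)):
    w=unproj(f,C([p]),z)[0]; print(n,w,loc(q,w[None,:2])*1e3)
np.save('q.npy',q)
m=env.search_frame(f,'meter')[0]['xyz'];print('meter local',loc(q,np.array([m[:2]])))
E
```

```text
origin [ 0.58269939 -0.09418012] yaw 16.144478835767842 res mm [-0.98510589 -0.90558264  1.38753922  0.90558264 -1.53652799  1.13409466]
grip [ 0.59357918 -0.12008456  0.122     ] [[  3.24773483 -27.90809739]]
switch [0.54656059 0.03606021 0.072     ] [[  1.50106592 135.15289712]]
notch [ 0.55628574 -0.06077621  0.073     ] [[-16.0836871   39.43117362]]
lug [ 0.57077132 -0.02224746  0.07      ] [[ 8.54395445 72.41262392]]
meter local [[-0.17581373 -0.10278657]]
```

```bash
cat >>h.py <<'E'
try: q=np.load('q.npy')
except Exception: q=np.zeros(3)
YAW=np.degrees(q[2])-180; ROT=[180,0,YAW]
def W(l):
    c,s=np.cos(q[2]),np.sin(q[2]); l=np.asarray(l,float)
    return np.array([q[0]+c*l[0]-s*l[1],q[1]+s*l[0]+c*l[1],l[2]])
def Lv(v): 
    c,s=np.cos(q[2]),np.sin(q[2]); return np.array([c*v[0]+s*v[1],-s*v[0]+c*v[1],v[2]])
def L(p): return Lv(np.array(p)-[q[0],q[1],0])
E
python3 - <<'E'
from h import *
env.goto(W([.002,-.028,.25]),ROT)
f=env.grab_frame('wrist');cv2.imwrite('pics/w.png',cv2.resize(f['image'],(768,576)))
import pickle;pickle.dump(f,open('w.pkl','wb'))
s=env.read_state();print(s['clock'],L(s['position']),s['tool_rot'],Lv(s['force']),s['joint_positions'])
for t in('knob','handle','keeper_mid','switch_mid','lug'):
    print(t,[(np.round(L(r['xyz']),4).tolist(),round(r['score'],2)) for r in env.search_frame(f,t)[:2]])
E
```

```text
3.525 [ 0.00150061 -0.02880671  0.24988794] [ 1.79999429e+02 -1.47426502e-02 -1.63937979e+02] [0.41602636 0.58412578 0.0787997 ] [ 3.74144617e+00  1.82659024e+01  2.53006818e+00  2.68847162e-03
 -7.42786907e+01 -7.76801537e+01]
knob [([-0.0013, -0.027, 0.1187], 0.78)]
handle [([-0.0085, 0.0664, 0.0154], 0.73), ([-0.007, -0.0288, 0.1204], 0.62)]
keeper_mid [([-0.0062, 0.0674, 0.0144], 0.57)]
switch_mid [([-0.0083, 0.0719, 0.0092], 0.96)]
lug [([-0.0074, 0.0712, 0.0073], 0.6)]
```

View pics/w.png

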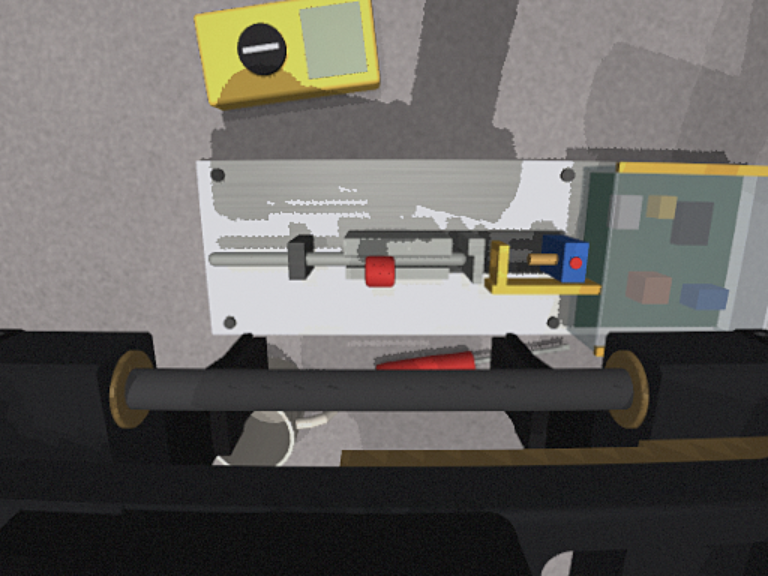

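The wrist view shows the plate's rear corners at (197,161) and (213,336), the rod along row 259, the grip top near (380,266), and the notch gap between about 451 and 469 on the rail (row 246).

```bash
python3 - <<'E'
from h import *
import pickle;f=pickle.load(open('w.pkl','rb'))
print(f['position'],f['orientation'])
for n,p,z in(('c-x',(197,161),.012),('c+x',(213,336),.012),('e-x',(570,161),.012),('e+x',(550,334),.012),('rodL',(225,259),.061),('rodR',(460,259),.061),('griptop',(380,264),.120),('gl',(366,264),.12),('gr',(394,264),.12),('notch0',(451,243),.073),('notch1',(469,243),.073),('switch',(576,263),.072)):
    print(n,np.round(L(unproj(f,[((p[0]+.5)/1.5-.5,(p[1]+.5)/1.5-.5)],z)[0])*1e3,1))
E
```

```text
[ 0.52629569 -0.14189678  0.4377615 ] [-1.45003509e+01 -1.89166464e-02  1.06053013e+02]
c-x [ -85.4 -198.1   12. ]
c+x [  85.8 -198.6   12. ]
e-x [-85.  147.4  12. ]
e+x [ 84.3 143.8  12. ]
rodL [  -1.8 -162.1   61. ]
rodR [-1.4 39.4 61. ]
griptop [ -8.1 -29.2 120. ]
gl [ -8.1 -39.3 120. ]
gr [ -8.1 -19.1 120. ]
notch0 [-16.8  29.2  73. ]
notch1 [-16.8  44.1  73. ]
switch [ -0.  135.5  72. ]
```

```bash
python3 - <<'E'
from h import *
z=.110-.019+.002
env.move_straight(W([0,-.029,z+.04]),ROT,rate=.1)
print(env.move_straight(W([0,-.029,z]),ROT,rate=.06,force_limit=8))
p=lambda t:(lambda s:print(t,round(s['clock'],2),np.round(L(s['position'])*1e3,1),np.round(Lv(s['force']),1),round(s['opening'],3),s['finger_force']))(env.read_state())
p('down')
env.gripper_to(0.0,20);p('grip')
f=env.grab_frame('wrist');cv2.imwrite('pics/g.png',f['image'][100:300,130:400].repeat(2,0).repeat(2,1))
E
```

```text
False
down 5.91 [  0.3 -29.1  93.2] [ 0.5 -0.3 -0. ] 0.999 0.0
grip 7.0 [ -0.  -28.9  93. ] [0.9 1.1 0.1] 0.24 19.99858170747757
```

View pics/g.png

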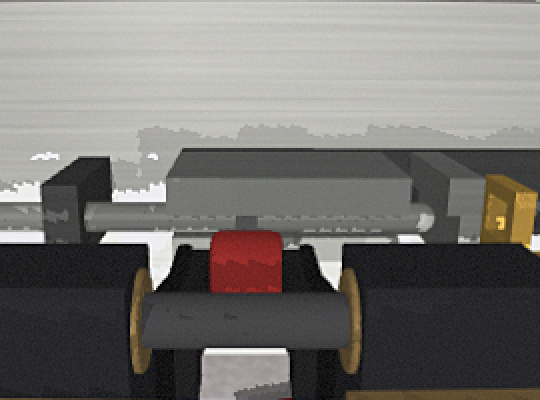

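The grip is pinched between the fingers and the stem is upright. Next I slide it across and feel for the plunger and end stop in small steps.

```bash
python3 - <<'E'
from h import *
z=.093
def p(t):
    s=env.read_state();F=Lv(s['force']);print(t,round(s['clock'],2),np.round(L(s['position'])*1e3,1),np.round(F,1),round(s['opening'],3));return F
print(env.move_straight(W([0,.0,z]),ROT,rate=.05,force_limit=9));p('a')
print(env.move_straight(W([0,.022,z]),ROT,rate=.05,force_limit=9));p('b')
print(env.move_straight(W([0,.036,z]),ROT,rate=.03,force_limit=9));F0=p('c')[1]
y=.036
while y<.056:
    y+=.001
    h=env.move_straight(W([0,y,z]),ROT,rate=.01,force_limit=3); F=p(y)[1]
    if h or F<F0-1.5: print('STOP',h);break
    F0=F
E
```

```text
False
a 7.78 [ 0.   0.7 93. ] [-0.2  1.4  1.3] 0.238
False
b 8.38 [ 0.  22.7 93. ] [0.1 2.4 0.6] 0.235
False
c 8.99 [ 0.  35.4 93.1] [-0.2 -6.1 -0.7] 0.238
0.037 9.24 [ 0.  36.2 93.1] [ 0.3 -6.7 -2. ] 0.242
0.038 9.49 [ 0.  37.1 93.1] [ 0.9 -6.3 -1. ] 0.239
0.039 9.74 [ 0.  37.9 93.1] [-0.4 -6.2 -1.6] 0.239
0.04 9.99 [ 0.  38.9 93.1] [ 0.3 -6.9 -1.8] 0.24
0.041 10.24 [ 0.  39.8 93.1] [ 0.4 -7.7 -1.6] 0.244
0.042 10.49 [-0.  40.7 93.1] [ 0.  -8.3 -2.4] 0.24
0.043000000000000003 10.74 [ 0.  41.6 93.1] [ 0.9 -8.6 -3.1] 0.239
0.044000000000000004 10.99 [-0.  42.5 93.1] [ 0.2 -8.5 -1.3] 0.236
0.045000000000000005 11.24 [-0.  43.4 93.1] [ 0.6 -8.9 -2.2] 0.24
0.046000000000000006 11.49 [-0.  44.3 93.1] [ 1.  -9.7 -2.2] 0.236
0.04700000000000001 11.74 [-0.  45.2 93.1] [ 1.  -9.3 -2.1] 0.243
0.04800000000000001 11.99 [-0.1 46.1 93.1] [  0.7 -10.7  -2.2] 0.242
0.04900000000000001 12.24 [-0.1 47.1 93.1] [  0.8 -10.1  -2.6] 0.237
0.05000000000000001 12.49 [-0.1 47.3 93.1] [  0.1 -13.3  -3.5] 0.236
STOP False
```

```bash
cat >>h.py <<'E'
def pr(t):
    s=env.read_state();F=Lv(s['force']);print(t,round(s['clock'],2),np.round(L(s['position'])*1e3,1),np.round(F,1),round(s['opening'],3));return L(s['position']),F
E
python3 - <<'E'
from h import *
env.move_straight(W([0,.040,.093]),ROT,rate=.02);P,F0=pr('back')
yc=.040+(.0393-P[1])
for d in range(4,93,4):
    a=np.radians(d)
    h=env.move_straight(W([-.055*np.sin(a),yc,.038+.055*np.cos(a)]),ROT,rate=.03,force_limit=7)
    P,F=pr(d)
    if h or abs(F[1]-F0[1])>5 or np.hypot(F[0],F[2])>12: print('STOP',h);break
E
```

```text
back 13.14 [-0.1 39.1 93. ] [ 1.2 -6.5 -2.7] 0.241
4 13.42 [-3.8 39.1 93. ] [-0.4 -6.6 -0.7] 0.245
8 13.69 [-7.1 39.  92.8] [ 1.  -6.7 -1.5] 0.237
12 13.97 [-10.4  39.   92.5] [ 1.6 -6.8 -0.5] 0.239
16 14.24 [-13.9  39.1  91.9] [ 0.4 -6.2  1.4] 0.241
20 14.52 [-17.4  39.   91.1] [ 0.8 -6.7  2.6] 0.24
24 14.79 [-20.9  39.   90.1] [ 0.3 -6.8  5.1] 0.24
28 15.07 [-24.4  38.9  88.8] [-0.5 -4.8  5.7] 0.238
32 15.34 [-28.1  38.8  87.1] [-2.2 -5.   7.8] 0.243
36 15.62 [-31.8  38.7  85. ] [-3.1 -6.7 10.2] 0.243
40 15.89 [-35.6  38.7  82.5] [-4.9 -6.1 11. ] 0.239
STOP False
```

The force is nearly all radial. Actual motion has a chord of 37.1 mm at 16.4°, which fits a handle that started about 3.3° to the +x side. I'll shift the arc centre 3.2 mm towards -x and continue.

```bash
python3 - <<'E'
from h import *
yc=.0402
for d in range(37,94,4):
    a=np.radians(d)
    h=env.move_straight(W([-.0032-.055*np.sin(a),yc,.038+.055*np.cos(a)]),ROT,rate=.03,force_limit=None if d==37 else 7)
    P,F=pr(d)
    u=np.array([-np.sin(a),np.cos(a)]);t=np.array([np.cos(a),np.sin(a)])
    r,tt=F[[0,2]]@u,F[[0,2]]@t;print('  rad %.1f tan %.1f'%(r,tt))
    if h or abs(r)>9 or abs(tt)>9 : print('STOP',h);break
f=env.grab_frame('wrist');cv2.imwrite('pics/d.png',f['image'])
E
```

```text
37 16.14 [-35.   39.   83.1] [ 1.3 -7.4  1.4] 0.245
  rad 0.3 tan 1.9
41 16.42 [-38.7  39.   80.7] [-0.9 -6.3  3.1] 0.238
  rad 3.0 tan 1.3
45 16.69 [-42.2  39.   78.1] [-2.2 -7.1  4. ] 0.242
  rad 4.4 tan 1.3
49 16.97 [-45.4  39.   75.2] [-2.9 -6.8  5.8] 0.244
  rad 6.0 tan 2.5
53 17.24 [-48.4  39.1  72.1] [-4.3 -8.4  4.5] 0.246
  rad 6.2 tan 1.0
57 17.52 [-51.3  39.1  68.7] [-4.7 -7.2  4.9] 0.245
  rad 6.6 tan 1.6
61 17.79 [-53.8  39.2  65.2] [-5.5 -7.4  5. ] 0.243
  rad 7.3 tan 1.7
65 18.07 [-56.   39.3  61.5] [-4.9 -7.4  4.7] 0.244
  rad 6.5 tan 2.2
69 18.34 [-57.9  39.3  57.8] [-5.1 -6.7  4.6] 0.247
  rad 6.5 tan 2.5
73 18.62 [-59.6  39.4  54. ] [-6.4 -7.5  3.6] 0.244
  rad 7.2 tan 1.6
77 18.89 [-61.   39.5  50.1] [-6.4 -7.7  3.3] 0.245
  rad 7.0 tan 1.8
81 19.17 [-62.1  39.5  46.1] [-6.7 -7.2  3.4] 0.247
  rad 7.2 tan 2.3
85 19.44 [-62.9  39.6  42.1] [-6.8 -7.5  2.5] 0.243
  rad 7.0 tan 1.9
89 19.72 [-63.4  39.7  38.1] [-7.8 -8.   2.8] 0.247
  rad 7.8 tan 2.7
93 19.99 [-63.7  39.7  34.1] [-6.7 -7.4  1.2] 0.251
  rad 6.6 tan 1.5
```

View pics/d.png

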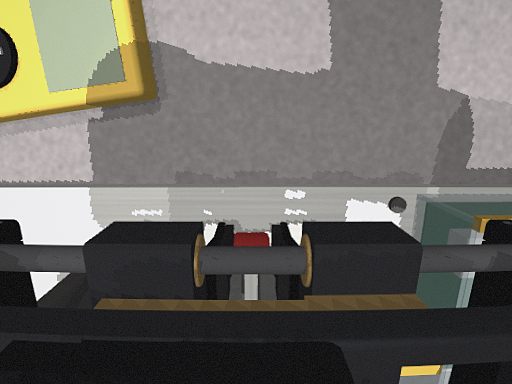

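The handle is nearly level, with the red grip still between the fingers near (251,240). Next I feel for the down stop, then ease back onto the near wall.

```bash
python3 - <<'E'
from h import *
P,F=pr('start'); z=P[2]-.001;x=-.060
for i in range(8):
    z-=.001
    h=env.move_straight(W([x,.0402,z]),ROT,rate=.01,force_limit=4 if i else None);P,F=pr(i)
    if h or F[2]>7: print('stop',h);break
y=.0402
for i in range(9):
    y-=.0006
    h=env.move_straight(W([x,y,P[2]]),ROT,rate=.005);P2,F=pr(round(y,4))
    if F[1]>-1: break
f=env.grab_frame('scene');m=f['image']
cv2.imwrite('pics/s.png',cv2.resize(m[150:270,110:360],None,fx=3,fy=3))
E
```

```text
start 20.04 [-63.7  39.7  34.1] [-7.2 -7.8  2. ] 0.249
0 20.55 [-63.8  39.6  31.7] [-5.6 -7.2  1.3] 0.247
1 20.8 [-63.8  39.6  30.8] [-5.8 -7.4  2.3] 0.25
2 21.05 [-63.8  39.6  30.2] [-6.9 -6.3  5.3] 0.247
3 21.3 [-63.8  39.6  29.7] [-7.2 -6.4  8.3] 0.249
stop False
0.0396 21.61 [-63.8  39.2  29.9] [-7.3 -5.   7.3] 0.249
0.039 21.88 [-63.7  38.7  29.9] [-6.6 -5.4  6.7] 0.25
0.0384 22.14 [-63.8  38.1  30. ] [-8.5 -4.6  6.6] 0.247
0.0378 22.41 [-63.8  37.6  29.9] [-6.9 -5.3  6.5] 0.25
0.0372 22.68 [-63.8  37.   29.9] [-7.7 -4.2  7.4] 0.246
0.0366 22.94 [-63.8  36.5  29.9] [-7.  -4.2  6.8] 0.25
0.036 23.21 [-63.8  35.9  29.9] [-6.4 -4.3  7.3] 0.247
0.0354 23.48 [-63.8  35.7  29.9] [-6.4 -1.8  7.1] 0.247
0.0348 23.74 [-63.8  35.6  29.8] [-6.6  0.6  7.7] 0.249
```

View pics/s.png

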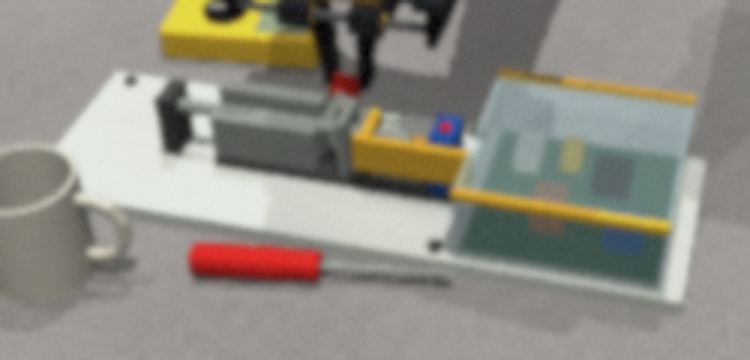

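Down stop and near wall were both felt, and the scene shows the grip low beside the keeper at (345,82). Releasing.

```bash
python3 - <<'E'
from h import *
env.gripper_to(0.7);P,F=pr('open')
env.move_straight(W([P[0],P[1],P[2]+.02]),ROT,rate=.04,force_limit=5);pr('up')
env.move_straight(W([P[0],P[1],.22]),ROT,rate=.1);pr('up')
env.dwell(.3)
f=env.grab_frame('wrist');cv2.imwrite('pics/e.png',f['image'])
E
```

```text
open 24.72 [-60.   34.8  29.6] [-0.3 -0.3  0.3] 0.703
up 25.37 [-60.   34.8  49.8] [-0.6 -0.7 -0.4] 0.695
up 27.22 [-60.3  34.9 219.4] [-0.1 -0.3 -0.2] 0.698
```

View pics/e.png

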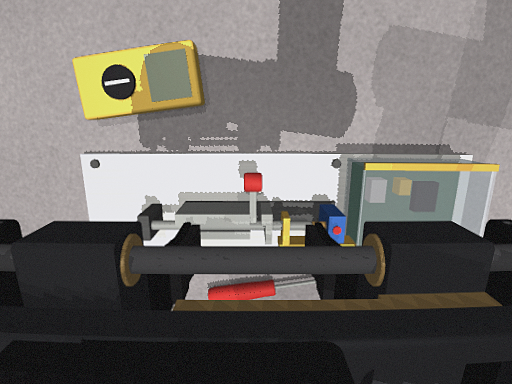

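The handle lies level through the notch, with the stem from (252,225) to the grip at (253,182). It is released and the bystanders are unmoved.

```bash
python3 -c "
from workcell import env
print(env.close_job())"
```

```text
the job is handed in; nothing more can be done
None
```

The bolt is slid home, its handle is turned fully down into the keeper's notch and released, and the job is handed in; the hand-in returned no verdict, but the last picture showed the handle level in the notch and the meter and screwdriver in place (the mug was out of that view).

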